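Empty the praline basket through its spout into the packing carton

ROBOT

A 6-joint arm with a two-finger parallel gripper is mounted at the origin on the work surface. World frame = base frame: x ahead of the robot, y to its left, z up, the work surface at z = 0. Lengths are in m, angles in rad, forces in N, time in s.
With the tool pointing down it reaches from about 0.35 to 0.775 m from the base axis. Payload 7.3 kg.
Tool frame: the origin (TCP) lies on the centre line of the jaws, within the pads' length; the fingertips stand ahead of it and the grasp point (between the pads) lies 11 mm behind it (robot.nose_length is the z of the fingertips in the tool frame, in m); z points along the fingers, y is the line along which they close (so a half turn about z gives the same grasp; the last joint's range is limited). The gripper opens to 92 mm and grips with 3 to 60 N. Pads are 19 mm wide; open, the fingers measure 130 mm over their backs; the gripper's body (75 mm by 190 mm) begins 47 mm behind the grasp point.
Start: joints at [-1.487, 0.342, 1.524, -0, 1.275, -0.146], TCP at [0.12, -0.511, 0.235] pointing down, gripper open.
Joint ranges: [-2.53, 2.53], [-0.77, 2.02], [0.04, 2.7], [-1, 4.14], [0.28, 2.66], [-3.11, 3.11]. Speed limits (rad/s): [2.57, 2.57, 3.14, 3.14, 3.14, 3.14].

INTERFACE

Orientations are given as [roll, pitch, yaw] about the fixed x, y, z axes, in that order (R = Rz(yaw) Ry(pitch) Rx(roll)).
In Python, from cell import robot, cams gives the robot as it stands. The module is installed in compiled form; this text tells all that it offers.
- The arm moves only by the tool carry_out, never from a script. Its argument "deltas" is a list of rows, each a list of 7 numbers: the shift along the tool's x, y, z in cm, then the turn, a rotation vector about the tool's x, y, z in rad, then the opening, from 0 (shut) to 1 (fully open). A call has exactly 8 rows; each row shifts and turns the commanded pose from where the row before left it, along the tool's axes as they then stand; what a row does not reach is not made up. A row lasts 1/12 s, in which the tool goes at most 41.7 mm and 7.16 degrees, less where a joint would pass 70% of its speed; a pose out of reach is approached as far as the arm can. A call is refused whole if a number of a shift passes 4.17 or a number of a turn 0.125, either way. A call with a gripper value outside its range is refused whole. The fingers move at their own pace and stop on an object; "force" is the grip in N (left out, the last holds). Time passes only in rows, so rows that do not move let the fingers close, or fill a call up. It gives the time, the measured TCP pose, the force, the opening and the grip force at its end, in the units of the state.
- robot.observe(): the state, without advancing time (a new reading comes with each control period).
- cams.read_camera(name): name is "side" or "top" or "wrist"; returns a dict with "image" (420x560x3 uint8, blue, green, red), "depth" (420x560 float32, m along the optical axis (not along the pixel's ray), 0 where there is no reading), "fx", "fy", "cx", "cy" (pixels), "world_to_cam" (4x4, takes a point from world to camera coordinates). Camera axes: x right, y up, looking along -z (the intrinsics and any distortion apply to the point x, -y, -z); pixel columns grow to the right and rows downward; lengths in m; the calibration is good to about 2 mm. A picture is of the moment at which its call begins.
- robot.hand_in(): hands the job in; it is judged then, once.
The state is a dict: "time": time; "qpos": joint angles; "qvel": joint speeds; "joint_efforts": joint torques, N m; "tool_pos": TCP position; "tool_rot": TCP orientation; "contact_force": force on the tool from outside, world axes, zero at the start; "torque": the same for the moment, N m; "opening": finger opening in m; "grip_force": force on a finger pad.
Only numpy, scipy, OpenCV 4.12 (cv2) and the standard library are available. Lean on these libraries where they do the work, as an engineer would, in place of code of your own. Each camera call takes 0.05 s, during which the arm holds its last target. There are 200 camera calls.

TASK

Take the white lid off the carton and lay it flat on the middle of the blue mat. Then pick up the wire basket by its green grip and tip it forwards, never sideways or backwards, with the spout held low over the carton so that all five pralines roll out through the spout into it without a long drop. Set the empty basket back upright in its drip tray, leave the lid on the mat and everything let go, and do not shift any of the other things on the table.

Things in the scene. Friction and masses are not known exactly. Their poses are not given: they have to be found in the camera images.
- carton: open brown cardboard carton, 150 (x) x 130 (y) x 55 mm high, walls and floor 4 mm, fastened to the table; origin at the centre of its underside, z up. At the start the lid covers it
- lid: white plastic cover over the carton, 166 (x) x 146 (y) mm, about 150 g: a 4 mm plate (top 16 mm above the origin) with a skirt 12 mm deep hanging loosely (5 mm play) round the carton's walls; origin at the centre of the skirt's lower edge, 43 mm above the carton's underside while it is on. A red handle stands on top
- lid_grip (a point): centre of the lid's red handle bar, 42 mm above the lid's origin; the bar is 20 mm thick (lid x), 60 mm long (lid y) and 24 mm high, its underside 14 mm above the plate, on two small posts
- mat: flat blue mat, 200 x 180 x 3 mm, fixed to the table: the place to put the lid; origin at the centre of its underside. (Fixed equipment, at most 150 mm tall, lines the table beyond 0.5 m to either side of the robot and beyond 0.76 m ahead at the far corners)
- stand: shallow aluminium drip tray, 176 (x) x 156 (y) x 10 mm, floor and rim 4 mm thick, fixed to the table: the basket's place; origin at the centre of its underside
- basket: steel wire-mesh basket, 280 g (at most 0.4 kg), with five pralines in it. Walls 46 mm high; floor 4 mm thick, x = -60 to 30 mm, y = +-52 mm. Origin on its underside, z up, +x to the spout. At the start it stands upright in the stand, within 10 mm of its centre and nearly in line with it. A fixed wire bail, 6 mm thick, spans it along y at x = -8 mm, 98 mm up, with the green grip in its middle
- basket_grip (a point): centre of the green grip block on the bail, at (-12, 0, 108) mm in the basket's frame: 18 mm thick, 54 mm wide (basket y), 36 mm long. It leans back 25 degrees, away from the spout: its long axis is (-0.42, 0, 0.91) in the basket's frame, its broad faces look along +-(0.91, 0, 0.42). Take it along the long axis, fingers on the broad faces
- basket_spout (a point): tip of the spout, at (66, 0, 21) mm in the basket's frame. The front walls close in from y = +-52 at x = 20 mm to a notch 66 mm wide at x = 58 mm; a ramp rising at 25 degrees from x = 30 mm to this tip keeps the pralines in until the basket is tipped spout-down by more than that (45 to 55 degrees empties it)
- praline0: gold foil-wrapped round praline, a ball 22 mm across, 14 g; origin at its centre; at the start loose in the basket
- praline1: gold foil-wrapped round praline, a ball 22 mm across, 14 g; origin at its centre; at the start loose in the basket
- praline2: gold foil-wrapped round praline, a ball 22 mm across, 14 g; origin at its centre; at the start loose in the basket
- praline3: gold foil-wrapped round praline, a ball 22 mm across, 14 g; origin at its centre; at the start loose in the basket
- praline4: gold foil-wrapped round praline, a ball 22 mm across, 14 g; origin at its centre; at the start loose in the basket
- syrup: bystander: amber glass syrup bottle, 58 mm across, 190 mm tall; origin on its underside
- jar: bystander: clear jar with a red cap, 60 mm across, 90 mm tall; origin on its underside
- tin: bystander: copper-coloured tin, 64 mm across, 110 mm tall; origin on its underside
- tape: bystander: yellow roll of packing tape lying flat, 84 mm across, 48 mm high; origin on its underside
- bars: bystander: pile of three wrapped bars, 50 x 110 x 36 mm; origin on its underside
- scraper: bystander: spatula, 200 mm long and up to about 20 mm high, lying on the table beyond the carton; origin on its underside, lying across the table
Mind the look-alikes: they are no part of the job. Leave any turquoise look-alike of the basket alone. There is more than one size of the lid; the job needs the larger.

How it is judged:
By the outcome, as a careful person would: the job done as asked, in the order asked, and still so for the second after the job is handed in, with the robot touching nothing.
It also fails if it takes over 72 s, if anything falls off the work surface, if the arm or the gripper's body presses on something with over 40 N, if the wrist force passes 120 N, or if a joint passes its speed limit or range.

## Working session

There is one attempt and no reset: what is moved stays moved. The work goes in short steps, Python scripts to look and compute and a tool call to move; the robot and the scene stay as the last step left them, time stands still between calls to the robot, and variables do not carry over. Pictures are saved under pics/ and viewed, at most 10 in all, crops included, and the job is handed in when it is done.

Besides the shell and the picture viewer there is one more tool, called after "Request:" by a JSON object that holds its "name" and its "arguments", one argument or row to a line. carry_out: Moves the arm, as the interface text tells. Its arguments: {"type":"object","properties":{"deltas":{"type":"array","items":{"type":"array","items":{"type":"number"}}},"force":{"type":"number"}},"required":["deltas"]}

```bash
mkdir -p pics; ls
python3 - <<'E'
from cell import robot,cams
import cv2,numpy as np
for n in ["top","side"]:
    c=cams.read_camera(n); cv2.imwrite(f"pics/{n}0.png",c["image"]); np.savez(f"{n}0.npz",**c)
    print(n,c["fx"],c["fy"],c["cx"],c["cy"],np.round(c["world_to_cam"],3).tolist(),[k for k in c])
s=robot.observe();print(s["tool_pos"],s["tool_rot"],robot.nose_length,s["time"],s["opening"])
E
```

```text
pics
top 503.7156942767379 503.7156942767379 267.89678352126225 208.5557159701407 [[0.028, -1.0, 0.003, 0.001], [0.979, 0.028, 0.2, -0.545], [-0.2, -0.003, 0.98, -1.362], [0.0, 0.0, 0.0, 1.0]] ['image', 'depth', 'fx', 'fy', 'cx', 'cy', 'world_to_cam']
side 492.03341488634004 492.03341488634004 273.03933121969015 205.3728045534567 [[-0.912, -0.41, -0.015, 0.471], [0.212, -0.503, 0.838, -0.178], [-0.351, 0.761, 0.545, -0.943], [0.0, 0.0, 0.0, 1.0]] ['image', 'depth', 'fx', 'fy', 'cx', 'cy', 'world_to_cam']
[ 0.11957618 -0.51085559  0.23411117] [-3.14023783e+00 -2.20224348e-04  2.29767318e-01] 0.008 0.1 0.09192275747869887
```

View pics/top0.png

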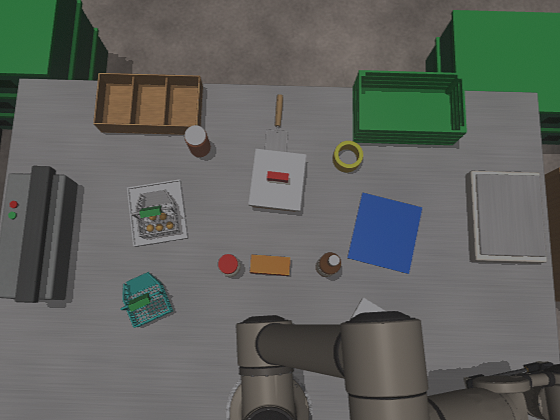

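View pics/side0.png

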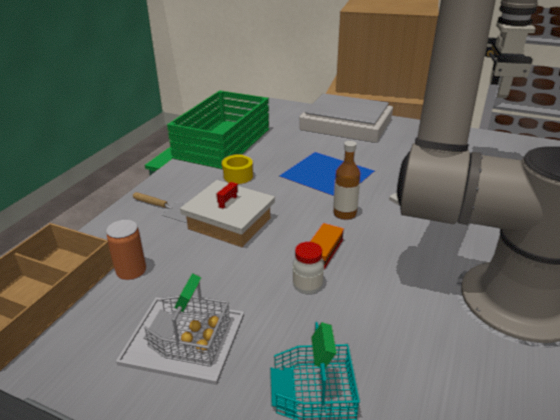

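The steel basket is at (157,212) in the top view and the turquoise look-alike at (148,300). The lid on the carton is at (278,180), and a smaller white lid is half hidden at (368,308). The mat is at (385,233). Next I'll measure these and make one enlarged crop to confirm.

```bash
cat > h.py <<'E'
import numpy as np,cv2
def world(c):
    d=c["depth"];v,u=np.mgrid[:d.shape[0],:d.shape[1]].astype(float)
    p=np.stack([(u-c["cx"])/c["fx"]*d,-(v-c["cy"])/c["fy"]*d,-d],-1)
    M=np.linalg.inv(c["world_to_cam"]); w=p@M[:3,:3].T+M[:3,3]; w[d<=0]=np.nan; return w
def ray(c,u,v):
    M=np.linalg.inv(c["world_to_cam"]);d=M[:3,:3]@np.array([(u-c["cx"])/c["fx"],-(v-c["cy"])/c["fy"],-1.]);return M[:3,3],d
def onplane(c,u,v,z):
    o,d=ray(c,u,v);return o+d*(z-o[2])/d[2]
def tri(a,b):
    (o,d),(p,e)=a,b;d=d/np.linalg.norm(d);e=e/np.linalg.norm(e)
    t=np.linalg.lstsq(np.stack([d,-e],1),p-o,rcond=None)[0];x,y=o+d*t[0],p+e*t[1]
    return (x+y)/2,np.linalg.norm(x-y)
def hsv(c): return cv2.cvtColor(c["image"],cv2.COLOR_BGR2HSV)
def rng(c,lo,hi,box):
    m=cv2.inRange(hsv(c),lo,hi);k=np.zeros_like(m);u0,u1,v0,v1=box;k[v0:v1,u0:u1]=1;m=m*k
    n,l,s,_=cv2.connectedComponentsWithStats(m)
    return (l==1+np.argmax(s[1:,4])).astype(np.uint8)*255
def cen(m): M=cv2.moments(m,True);return M["m10"]/M["m00"],M["m01"]/M["m00"]
def corners(c,m,z):
    cn=max(cv2.findContours(m,cv2.RETR_EXTERNAL,cv2.CHAIN_APPROX_NONE)[0],key=cv2.contourArea)[:,0]
    w=np.array([onplane(c,u,v,z)[:2] for u,v in cn],np.float32)*1000
    return cv2.minAreaRect(w)
def load(n): return dict(np.load(n+".npz"))
E
python3 - <<'E'
from h import *
np.set_printoptions(precision=4,suppress=True)
T=load("top0");S=load("side0");W=world(T);WS=world(S)
for n,lo,hi,bt,bs in [("red",(0,150,80),(8,255,255),(262,292,165,190),(210,245,175,212)),("green",(50,120,50),(75,255,255),(125,190,190,235),(170,210,270,315))]:
    a=rng(T,lo,hi,bt);b=rng(S,lo,hi,bs);p,g=tri(ray(T,*cen(a)),ray(S,*cen(b)))
    print(n,cen(a),cen(b),(a>0).sum(),(b>0).sum(),p,g,"depthmed",np.nanmedian(W[a>0],0),np.nanmedian(WS[b>0],0))
    q=WS[b>0]; print(np.nanpercentile(q,[3,97],axis=0)); q=W[a>0]; print(np.nanpercentile(q,[3,97],axis=0))
m=rng(T,(105,120,80),(125,255,255),(330,440,180,290));print("mat",corners(T,m,.003),np.nanmedian(W[m>0],0))
def zrect(name,c,W,box,lo,hi,sat=60,val=120):
    h=hsv(c);u0,u1,v0,v1=box;m=(W[...,2]>lo)&(W[...,2]<hi)&(h[...,1]<sat)&(h[...,2]>val);k=np.zeros_like(m);k[v0:v1,u0:u1]=1;m=(m&k)
    n,l,s,_=cv2.connectedComponentsWithStats(m.astype(np.uint8));m=l==1+np.argmax(s[1:,4])
    z=np.nanmedian(W[m][:,2]); print(name,m.sum(),"z",z,corners(T,m.astype(np.uint8),z))
zrect("lid",T,W,(240,315,140,220),.045,.075)
zrect("tray",T,W,(115,200,170,255),.001,.02,40,170)
zrect("smalllid",T,W,(340,400,290,320),.0,.09)
for n,u,v in [("crop",157,212)]:
    a=cv2.resize(T["image"][130:330,100:400],(780,520),interpolation=cv2.INTER_CUBIC);cv2.imwrite("pics/crop1.png",a)
for n,u,v in [("syrup",334,260),("tape",348,155),("jar",228,264),("tin",197,135),("scr",277,130),("bars",270,265)]: print(n,W[v,u])
E
```

```text
red (277.6564885496183, 175.3969465648855) (226.63082437275986, 193.34767025089604) 131 279 [ 0.635  -0.0081  0.0798] 0.00023127327458581884 depthmed [ 0.6303 -0.0086  0.0972] [0.6273 0.0063 0.0921]
[[ 0.6197 -0.0281  0.0642]
 [ 0.6394  0.0262  0.0982]]
[[ 0.6205 -0.0339  0.0907]
 [ 0.6391  0.0188  0.1025]]
green (149.703125, 212.5546875) (187.7622950819672, 291.05464480874315) 128 366 [0.5144 0.3345 0.1148] 0.005075496866810422 depthmed [0.5098 0.3303 0.1284] [0.5108 0.3471 0.127 ]
[[0.501  0.3106 0.1044]
 [0.5211 0.3624 0.132 ]]
[[0.5    0.3059 0.1215]
 [0.5192 0.3539 0.1352]]
mat ((495.44573974609375, -323.47015380859375), (178.05746459960938, 199.40380859375), 77.07432556152344) [ 0.4934 -0.3237  0.0031]
lid 2630 z 0.05855056518372259 ((630.8555297851562, -6.293769836425781), (145.93504333496094, 165.68128967285156), 84.88861083984375)Traceback (most recent call last):
  File "<stdin>", line 14, in <module>
  File "<stdin>", line 11, in zrect
    return _wrapfunc(a, 'argmax', axis=axis, out=out, **kwds)
    return bound(*args, **kwds)
ValueError: attempt to get argmax of an empty sequence
```

Run:
```python
from h import *
np.set_printoptions(precision=4,suppress=True)
T=load("top0");S=load("side0");W=world(T);WS=world(S)
# tray: bright pixels in the box
m=((hsv(T)[...,2]>150)&(hsv(T)[...,1]<40)).astype(np.uint8);k=np.zeros_like(m);k[172:252,120:195]=1;m*=k
m=cv2.morphologyEx(m,cv2.MORPH_CLOSE,np.ones((5,5)));m=cv2.morphologyEx(m,cv2.MORPH_OPEN,np.ones((3,3)))
print("tray",corners(T,m,.010),"rimz",np.nanpercentile(W[m>0][:,2],[10,50,90]),[W[v,u] for u,v in [(131,188),(178,184),(186,238),(138,243)]])
a=rng(T,(50,120,50),(75,255,255),(125,190,190,235));b=rng(S,(50,120,50),(75,255,255),(170,210,270,315))
for nm,c,mm,WW in [("T",T,a,W),("S",S,b,WS)]:
    q=WW[mm>0];q=q[(q[:,2]>.09)&(q[:,2]<.16)];print(nm,len(q),"zmax",np.percentile(q[:,2],98));
    t=q[q[:,2]>.118][:,:2];ce=t.mean(0);e=np.linalg.svd(t-ce)[2][0];print(ce,np.degrees(np.arctan2(e[1],e[0])), np.ptp((t-ce)@e))
    print(cv2.minAreaRect((t*1000).astype(np.float32)))
for nm,u,v in [("syrup",334,260),("tape",348,144),("jar",228,264),("tin",197,135),("scr",277,130),("bars",270,265),("small",368,306)]: print(nm,W[v,u])
cv2.imwrite("pics/crop1.png",cv2.resize(T["image"][130:330,100:400],(780,520),interpolation=cv2.INTER_CUBIC))
# basket body: points 0.03..0.06 high
q=W[170:255,115:200].reshape(-1,3);q=q[(q[:,2]>.035)&(q[:,2]<.06)];print("basket rim",len(q),cv2.minAreaRect((q[:,:2]*1000).astype(np.float32)))
```

```text
tray ((532.2598266601562, 299.8877868652344), (5.904440879821777, 11.810921669006348), 1.653865098953247) rimz [0.0012 0.0044 0.0092] [array([ 0.606 ,  0.422 , -0.0009]), array([0.6195, 0.2823, 0.01  ]), array([0.462 , 0.2507, 0.0004]), array([0.4427, 0.3865, 0.0062])]
T 127 zmax 0.13593064453078
[0.5095 0.3302] -78.74090912227484 0.05147273547772621
((510.0494689941406, 330.0306701660156), (16.19854736328125, 51.467674255371094), 11.43736457824707)
S 365 zmax 0.13225345339030142
[0.51   0.3386] 98.8576151481227 0.055312199865794706
((510.2235412597656, 334.65606689453125), (19.273059844970703, 55.0281982421875), 5.639279842376709)
syrup [ 0.3911 -0.1523  0.1878]
tape [ 0.7451 -0.2111  0.0445]
jar [0.3826 0.1192 0.0881]
tin [0.7349 0.219  0.114 ]
scr [ 0.795  -0.0038  0.0097]
bars [0.3878 0.0062 0.037 ]
small [ 0.2838 -0.2706  0.0114]
basket rim 235 ((526.7767333984375, 335.0198059082031), (121.90250396728516, 109.31395721435547), 10.487048149108887)
```

View pics/crop1.png

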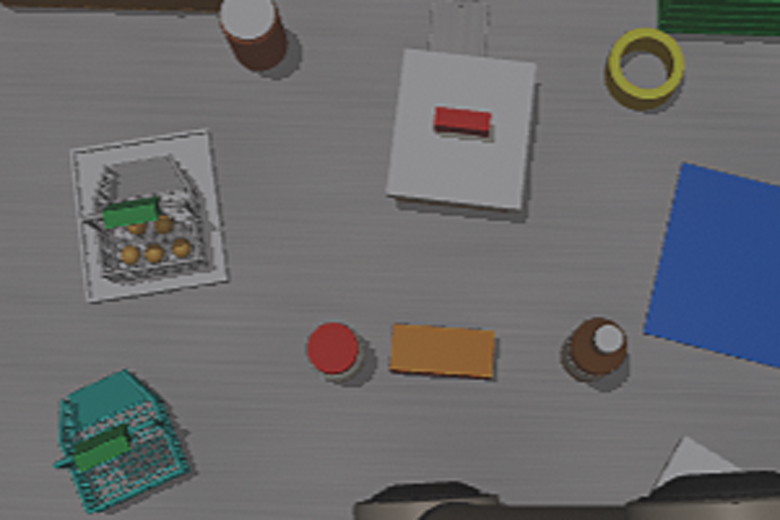

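The crop shows the 166x146 mm white lid with its red bar at crop (462,122) on the carton, and the steel basket in its tray at (150,220) with the spout pointing up in the picture (+x). The turquoise basket at (125,440) and the half-hidden small lid at (700,460) are look-alikes.

The lid is at (0.631,-0.007), yaw -5.1°, and its bar top measures z=0.097, as it should. I'm moving there now.

Request:
{"name": "carry_out", "arguments": {
  "deltas": [
    [2.55, -1.55, 0, 0, 0, 0, 1],
    [2.55, -1.55, 0, 0, 0, 0, 1],
    [2.55, -1.55, 0, 0, 0, 0, 1],
    [2.55, -1.55, 0, 0, 0, 0, 1],
    [2.55, -1.55, 0, 0, 0, 0, 1],
    [2.55, -1.55, 0, 0, 0, 0, 1],
    [2.55, -1.55, 0, 0, 0, 0, 1],
    [2.55, -1.55, 0, 0, 0, 0, 1]
  ]
}}

```text
time: 0.77
tool_pos: [0.2907, -0.3427, 0.2345]
tool_rot: [-3.141, 0.0, 0.23]
contact_force: [0.3, 0.0, 0.3]
opening: 0.0918
grip_force: 0.0
```

Request:
{"name": "carry_out", "arguments": {
  "deltas": [
    [2.55, -1.55, 0, 0, 0, 0, 1],
    [2.55, -1.55, 0, 0, 0, 0, 1],
    [2.55, -1.55, 0, 0, 0, 0, 1],
    [2.55, -1.55, 0, 0, 0, 0, 1],
    [2.55, -1.55, 0, 0, 0, 0, 1],
    [2.55, -1.55, 0, 0, 0, 0, 1],
    [2.55, -1.55, 0, 0, 0, 0, 1],
    [2.55, -1.55, 0, 0, 0, 0, 1]
  ]
}}

```text
time: 1.43
tool_pos: [0.4611, -0.1754, 0.2344]
tool_rot: [-3.141, 0.001, 0.23]
contact_force: [1.4, -0.1, -0.3]
opening: 0.0919
grip_force: 0.0
```

Request:
{"name": "carry_out", "arguments": {
  "deltas": [
    [2.55, -1.55, 0, 0, 0, 0, 1],
    [2.55, -1.55, 0, 0, 0, 0, 1],
    [2.55, -1.55, 0, 0, 0, 0, 1],
    [2.55, -1.55, 0, 0, 0, 0, 1],
    [2.55, -1.55, 0, 0, 0, 0, 1],
    [2.55, -1.55, 0, 0, 0, 0, 1],
    [2.55, -1.55, 0, 0, 0, 0, 1],
    [2.55, -1.55, 0, 0, 0, 0, 1]
  ]
}}

```text
time: 2.1
tool_pos: [0.6314, -0.0083, 0.2341]
tool_rot: [-3.141, 0.001, 0.23]
contact_force: [0.5, 0.2, -0.4]
opening: 0.0915
grip_force: 0.0
```

Request:
{"name": "carry_out", "arguments": {
  "deltas": [
    [0, 0, 0, 0, 0, -0.1, 1],
    [0, 0, 0, 0, 0, -0.115, 1],
    [0, 0, 0, 0, 0, -0.115, 1],
    [0, 0, 0, 0, 0, -0.115, 1],
    [0, 0, 0, 0, 0, -0.115, 1],
    [0, 0, 0, 0, 0, -0.115, 1],
    [0, 0, 0, 0, 0, -0.115, 1],
    [0, 0, 0, 0, 0, -0.115, 1]
  ]
}}

```text
time: 2.77
tool_pos: [0.6305, -0.0095, 0.2341]
tool_rot: [-3.14, 0.0, 1.141]
contact_force: [0.5, 0.3, 0.1]
opening: 0.0919
grip_force: 0.0
```

Request:
{"name": "carry_out", "arguments": {
  "deltas": [
    [0, 0, 1, 0, 0, -0.115, 1],
    [0, 0, 1, 0, 0, -0.115, 1],
    [0, 0, 1, 0, 0, -0.115, 1],
    [0, 0, 1, 0, 0, 0, 1],
    [0, 0, 0.5, 0, 0, 0, 1],
    [0, 0, 0.5, 0, 0, 0, 1],
    [0, 0, 0, 0, 0, 0, 1],
    [0, 0, 0, 0, 0, 0, 1]
  ]
}}

```text
time: 3.43
tool_pos: [0.6309, -0.0096, 0.1847]
tool_rot: [-3.142, 0.0, 1.478]
contact_force: [0.7, 0.5, 0.3]
opening: 0.0918
grip_force: 0.0
```

Run:
```python
from h import *
from cell import cams
np.set_printoptions(precision=4,suppress=True)
c=cams.read_camera("wrist");cv2.imwrite("pics/w1.png",c["image"]);np.savez("w1.npz",**c);W=world(c)
m=rng(c,(0,150,50),(8,255,255),(0,560,0,420));q=W[m>0];t=q[np.abs(q[:,2]-np.nanpercentile(q[:,2],85))<.004]
print(cen(m),len(t),t.mean(0),cv2.minAreaRect((t[:,:2]*1000).astype(np.float32)))
```

```text
(288.07002271006814, 210.89099167297502) 2466 [ 0.6336 -0.0042  0.0973] ((633.5272216796875, -5.254873275756836), (59.84310531616211, 19.67362403869629), 84.73681640625)
```

View pics/w1.png

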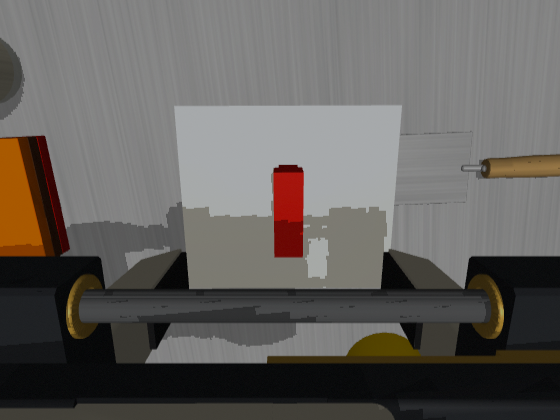

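The red bar is at pixel (288,211), well centred. It measures 60x20 mm with its top at z=0.097. I'll correct by 4 mm and 2 mm, go down and grip.

Request:
{"name": "carry_out", "arguments": {
  "deltas": [
    [0.22, 0.12, 1.5, 0, 0, 0, 1],
    [0.2, 0.1, 2, 0, 0, 0, 1],
    [0, 0, 2, 0, 0, 0, 1],
    [0, 0, 2, 0, 0, 0, 1],
    [0, 0, 1.5, 0, 0, 0, 1],
    [0, 0, 1.1, 0, 0, 0, 1],
    [0, 0, 0.7, 0, 0, 0, 1],
    [0, 0, 0.2, 0, 0, 0, 0.7]
  ],
  "force": 35
}}

```text
time: 4.15
tool_pos: [0.6332, -0.0056, 0.074]
tool_rot: [-3.141, 0.0, 1.479]
contact_force: [-0.6, 0.2, -0.6]
opening: 0.0889
grip_force: 0.0
```

Request:
{"name": "carry_out", "arguments": {
  "deltas": [
    [0, 0, 0, 0, 0, 0, 0.4],
    [0, 0, 0, 0, 0, 0, 0.1],
    [0, 0, 0, 0, 0, 0, 0.1],
    [0, 0, 0, 0, 0, 0, 0.1],
    [0, 0, 0, 0, 0, 0, 0.1],
    [0, 0, 0, 0, 0, 0, 0.1],
    [0, 0, 0, 0, 0, 0, 0.1],
    [0, 0, 0, 0, 0, 0, 0.1]
  ],
  "force": 35
}}

```text
time: 4.82
tool_pos: [0.6334, -0.0056, 0.0748]
tool_rot: [3.141, 0.0, 1.48]
contact_force: [0.4, 0.1, -0.9]
opening: 0.0363
grip_force: 0.0
```

Request:
{"name": "carry_out", "arguments": {
  "deltas": [
    [0, 0, 0, 0, 0, 0, 0.1],
    [0, 0, 0, 0, 0, 0, 0.1],
    [0, 0, 0, 0, 0, 0, 0.1],
    [0, 0, 0, 0, 0, 0, 0.1],
    [0, 0, 0, 0, 0, 0, 0.1],
    [0, 0, 0, 0, 0, 0, 0.1],
    [0, 0, -0.3, 0, 0, 0, 0.1],
    [0, 0, -0.4, 0, 0, 0, 0.1]
  ],
  "force": 35
}}

```text
time: 5.48
tool_pos: [0.6329, -0.0056, 0.0813]
tool_rot: [-3.14, 0.0, 1.48]
contact_force: [-0.6, -0.3, -2.2]
opening: 0.0197
grip_force: 35.0
```

Request:
{"name": "carry_out", "arguments": {
  "deltas": [
    [0, 0, -0.6, 0, 0, 0, 0.1],
    [0, 0, -0.8, 0, 0, 0, 0.1],
    [0, 0, -1, 0, 0, 0, 0.1],
    [0, 0, -1.2, 0, 0, 0, 0.1],
    [0, 0, -1.2, 0, 0, 0, 0.1],
    [0, 0, -1.2, 0, 0, 0, 0.1],
    [-0.5, -0.2, -1.2, 0, 0, 0, 0.1],
    [-1, -0.4, -0.8, 0, 0, 0, 0.1]
  ]
}}

```text
time: 6.15
tool_pos: [0.6266, -0.0197, 0.164]
tool_rot: [3.139, -0.0, 1.481]
contact_force: [-0.1, -1.4, -1.7]
opening: 0.0201
grip_force: 35.0
```

Request:
{"name": "carry_out", "arguments": {
  "deltas": [
    [-1.5, -0.5, 0, 0, 0, 0, 0.1],
    [-1.9, -0.6, 0, 0, 0, 0, 0.1],
    [-2, -0.7, 0, 0, 0, 0, 0.1],
    [-2, -0.7, 0, 0, 0, 0, 0.1],
    [-2, -0.7, 0, 0, 0, 0, 0.1],
    [-2, -0.7, 0, 0, 0, 0, 0.1],
    [-2, -0.7, 0, 0, 0, 0, 0.1],
    [-2, -0.7, 0, 0, 0, 0, 0.1]
  ]
}}

```text
time: 6.82
tool_pos: [0.5574, -0.1706, 0.1613]
tool_rot: [-3.14, 0.0, 1.479]
contact_force: [-1.5, -0.1, -1.9]
opening: 0.0197
grip_force: 35.0
```

Request:
{"name": "carry_out", "arguments": {
  "deltas": [
    [-2, -0.7, 0, 0, 0, 0, 0.1],
    [-2, -0.7, 0, 0, 0, 0, 0.1],
    [-2, -0.7, 0, 0, 0, 0, 0.1],
    [-2, -0.7, 0, 0, 0, 0, 0.1],
    [-2, -0.7, 0, 0, 0, 0, 0.1],
    [-2, -0.7, 0, 0, 0, 0, 0.1],
    [-2, -0.4, 0, 0, 0, 0, 0.1],
    [-0.6, 0, 0, 0, 0, 0, 0.1]
  ]
}}

```text
time: 7.48
tool_pos: [0.4976, -0.3132, 0.1613]
tool_rot: [-3.14, 0.001, 1.476]
contact_force: [-0.5, -0.1, -2.2]
opening: 0.0198
grip_force: 35.0
```

Request:
{"name": "carry_out", "arguments": {
  "deltas": [
    [0, 0, 0.6, 0, 0, 0.03, 0.1],
    [0, 0, 1.2, 0, 0, 0.035, 0.1],
    [0, 0, 1.5, 0, 0, 0.035, 0.1],
    [0, 0, 1.5, 0, 0, 0.035, 0.1],
    [0, 0, 1.5, 0, 0, 0, 0.1],
    [0, 0, 1.2, 0, 0, 0, 0.1],
    [0, 0, 1, 0, 0, 0, 0.1],
    [0, 0, 0.5, 0, 0, 0, 0.1]
  ]
}}

```text
time: 8.15
tool_pos: [0.4991, -0.3094, 0.0702]
tool_rot: [-3.139, -0.001, 1.344]
contact_force: [-0.8, -0.8, -1.0]
opening: 0.0197
grip_force: 35.0
```

Request:
{"name": "carry_out", "arguments": {
  "deltas": [
    [-0.7, 0, 0, 0, 0, 0, 0.1],
    [-0.75, 0, 0.4, 0, 0, 0, 0.1],
    [0, 0, 0.8, 0, 0, 0, 0.1],
    [0, 0, 0.7, 0, 0, 0, 0.1],
    [0, 0, 0.6, 0, 0, 0, 0.1],
    [0, 0, 0.5, 0, 0, 0, 0.1],
    [0, 0, 0.4, 0, 0, 0, 0.1],
    [0, 0, 0, 0, 0, 0, 0.1]
  ]
}}

```text
time: 8.82
tool_pos: [0.4965, -0.3234, 0.0367]
tool_rot: [-3.14, -0.001, 1.345]
contact_force: [0.3, 0.1, -1.7]
opening: 0.0199
grip_force: 35.0
```

Request:
{"name": "carry_out", "arguments": {
  "deltas": [
    [0, 0, 0.1, 0, 0, 0, 0.1],
    [0, 0, 0.1, 0, 0, 0, 0.1],
    [0, 0, 0, 0, 0, 0, 0.1],
    [0, 0, 0, 0, 0, 0, 0.6],
    [0, 0, 0, 0, 0, 0, 0.6],
    [0, 0, 0, 0, 0, 0, 0.6],
    [0, 0, 0, 0, 0, 0, 0.6],
    [0, 0, 0, 0, 0, 0, 0.6]
  ]
}}

```text
time: 9.48
tool_pos: [0.497, -0.324, 0.0359]
tool_rot: [3.141, 0.0, 1.345]
contact_force: [-0.1, 1.1, 0.1]
opening: 0.0484
grip_force: 0.0
```

Request:
{"name": "carry_out", "arguments": {
  "deltas": [
    [0, 0, -0.5, 0, 0, 0, 0.6],
    [0, 0, -1, 0, 0, 0, 0.6],
    [0, 0, -1.5, 0, 0, 0, 0.6],
    [0, 0, -2.5, 0, 0, 0, 0.6],
    [0, 0, -3, 0, 0, 0, 0.6],
    [0, 0, -3.5, 0, 0, 0, 0.6],
    [0, 0, -3.5, 0, 0, 0, 0.6],
    [0, 0, -3.5, 0, 0, 0, 0.6]
  ]
}}

```text
time: 10.15
tool_pos: [0.4967, -0.3237, 0.2286]
tool_rot: [3.141, 0.001, 1.345]
contact_force: [0.2, -0.8, 0.1]
opening: 0.055
grip_force: 0.0
```

Request:
{"name": "carry_out", "arguments": {
  "deltas": [
    [0, 0, 0, 0, 0, -0.098, 1],
    [0, 0, 0, 0, 0, -0.098, 1],
    [0, 0, 0, 0, 0, -0.098, 1],
    [0, 0, 0, 0, 0, -0.098, 1],
    [1, 0.2, 0, 0, 0, 0, 1],
    [2.2, 0.4, 0, 0, 0, 0, 1],
    [3.2, 0.6, 0, 0, 0, 0, 1],
    [3.4, 0.65, 0, 0, 0, 0, 1]
  ]
}}

```text
time: 10.82
tool_pos: [0.4986, -0.2231, 0.2261]
tool_rot: [3.141, 0.0, 1.731]
contact_force: [1.7, 0.1, 0.3]
opening: 0.0917
grip_force: 0.0
```

Request:
{"name": "carry_out", "arguments": {
  "deltas": [
    [3.4, 0.65, 0, 0, 0, 0, 1],
    [3.4, 0.65, 0, 0, 0, 0, 1],
    [3.4, 0.65, 0, 0, 0, 0, 1],
    [3.4, 0.65, 0, 0, 0, 0, 1],
    [3.4, 0.65, 0, 0, 0, 0, 1],
    [3.4, 0.65, 0, 0, 0, 0, 1],
    [3.4, 0.65, 0, 0, 0, 0, 1],
    [3.4, 0.65, 0, 0, 0, 0, 1]
  ]
}}

```text
time: 11.48
tool_pos: [0.5046, 0.0549, 0.2265]
tool_rot: [3.141, 0.0, 1.733]
contact_force: [0.4, -0.4, 0.5]
opening: 0.0918
grip_force: 0.0
```

Request:
{"name": "carry_out", "arguments": {
  "deltas": [
    [3.4, 0.65, 0, 0, 0, 0, 1],
    [3.4, 0.65, 0, 0, 0, 0, 1],
    [3.2, 0.6, 0, 0, 0, 0, 1],
    [3, 0.55, 0, 0, 0, 0, 1],
    [2.2, 0.4, 0, 0, 0, 0, 1],
    [1.8, 0.3, 0, 0, 0, 0, 1],
    [0, 0, 0, 0, 0, 0, 1],
    [0, 0, 0, 0, 0, 0, 1]
  ]
}}

```text
time: 12.15
tool_pos: [0.5075, 0.2265, 0.226]
tool_rot: [3.141, 0.0, 1.737]
contact_force: [0.3, -0.4, 0.6]
opening: 0.0918
grip_force: 0.0
```

Run:
```python
from h import *
from cell import cams,robot
np.set_printoptions(precision=4,suppress=True)
c=cams.read_camera("wrist");cv2.imwrite("pics/w2.png",c["image"]);np.savez("w2.npz",**c);W=world(c)
t=cams.read_camera("top");np.savez("top1.npz",**t)
print(robot.observe()["tool_pos"],robot.observe()["tool_rot"])
M=np.linalg.inv(c["world_to_cam"]);print("cam",M[:3,3],-M[:3,2])
m=rng(c,(45,100,40),(80,255,255),(0,560,0,420));q=W[m>0];q=q[q[:,2]>.08]
print(cen(m),len(q),np.nanmedian(q,0),np.nanpercentile(q,[2,98],axis=0))
print(cv2.minAreaRect((q[q[:,2]>.115][:,:2]*1000).astype(np.float32)))
# fit the top end / face directions
e=np.linalg.svd(q-q.mean(0),full_matrices=False)[2];print(e)
# lid on mat
Wt=world(t);h=hsv(t);m=((Wt[...,2]>.012)&(Wt[...,2]<.027)&(h[...,1]<60)).astype(np.uint8);k=np.zeros_like(m);k[180:290,330:440]=1;m*=k
print("lid",corners(t,m,.019),"mask",m.sum())
```

```text
[0.508 0.225 0.226] [3.1416 0.0004 1.7354]
cam [0.4955 0.2978 0.3763] [ 0.0442 -0.2637 -0.9636]
(326.47680690399136, 58.97788565264293) 3681 [0.516  0.3351 0.1276] [[0.5017 0.3083 0.1033]
 [0.5346 0.3595 0.1325]]
((515.7876586914062, 333.8274841308594), (24.330020904541016, 53.90148162841797), 11.00991153717041)
[[-0.203   0.9792  0.0019]
 [-0.7256 -0.1518  0.6711]
 [-0.6574 -0.1349 -0.7413]]
lid ((493.3194580078125, -324.16131591796875), (146.398193359375, 166.9918212890625), 77.23719024658203) mask 2697
```

View pics/w2.png

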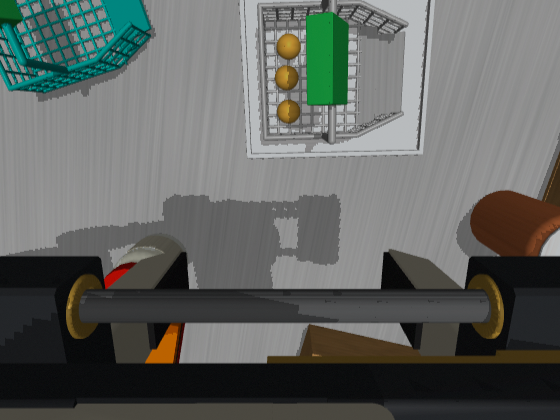

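Seen from above, the lid lies on the mat within 2 mm of its middle. In the wrist picture the steel basket's green grip is at (326,59), with the pralines at about (288,46–110) and the spout to the right. The turquoise look-alike is at the top left.

Run:
```python
from h import *
np.set_printoptions(precision=4,suppress=True)
c=load("w2");W=world(c)
m=rng(c,(45,100,40),(80,255,255),(0,560,0,420));m=cv2.erode(m,np.ones((3,3)));q=W[m>0];q=q[(q[:,2]>.08)&(q[:,2]<.15)]
t=load("top1")
for y in (.19,.20):
    R=np.array([[np.cos(y),np.sin(y)],[-np.sin(y),np.cos(y)]]);b=q[:,:2]@R.T
    lo,hi=np.percentile(b,[1,99],axis=0);print(y,hi-lo,"centre",R.T@((lo+hi)/2),"z",np.percentile(q[:,2],[1,99]))
a=rng(t,(50,120,50),(75,255,255),(125,190,190,235));print("top view px",cen(a),"2-view tri",tri(ray(t,*cen(a)),ray(c,*cen(m))))
# tray edges in wrist view: near-side rim corners, carton rim from top
print("tray corners",[onplane(c,u,v,.010) for u,v in [(248,157),(423,152)]])
Wt=world(t);h=hsv(t);mm=((h[...,0]>5)&(h[...,0]<25)&(h[...,1]>70)&(Wt[...,2]>.045)&(Wt[...,2]<.065)).astype(np.uint8);k=np.zeros_like(mm);k[140:220,240:315]=1;mm*=k
print("carton",mm.sum(),corners(t,mm,.055), np.nanmedian(Wt[mm>0][:,2]))
```

```text
0.19 [0.0281 0.051 ] centre [0.5185 0.3342] z [0.1044 0.1329]
0.2 [0.0281 0.051 ] centre [0.5185 0.3342] z [0.1044 0.1329]
top view px (147.7520661157025, 212.1818181818182) 2-view tri (array([0.5169, 0.34  , 0.1022]), np.float64(0.0047068818638790364))
tray corners [array([0.4664, 0.2493, 0.01  ]), array([0.6384, 0.2833, 0.01  ])]
carton 322 ((628.3040161132812, -5.223045349121094), (128.35458374023438, 152.4588165283203), 85.2107162475586) 0.05381189065507064
```

Request:
{"name": "carry_out", "arguments": {
  "deltas": [
    [0, 0, 0, 0, 0, -0.031, 1],
    [0, 0, 0, -0.109, 0, 0, 1],
    [0, 0, 0, -0.109, 0, 0, 1],
    [0, 0, 0, -0.109, 0, 0, 1],
    [0, 0, 0, -0.109, 0, 0, 1],
    [2, -0.4, 0.5, 0, 0, 0, 1],
    [2.5, -0.5, 0.6, 0, 0, 0, 1],
    [2.5, -0.5, 0.6, 0, 0, 0, 1]
  ]
}}

```text
time: 12.92
tool_pos: [0.489, 0.292, 0.2049]
tool_rot: [2.704, -0.0, 1.763]
contact_force: [0.7, 0.1, 0.0]
opening: 0.092
grip_force: 0.0
```

Request:
{"name": "carry_out", "arguments": {
  "deltas": [
    [2, -0.4, 0.6, 0, 0, 0, 1],
    [1.53, -0.2, 0.4, 0, 0, 0, 1],
    [0, 0, 0, 0, 0, 0, 1],
    [0, 0, 0, 0, 0, 0, 1],
    [0, 0, 0, 0, 0, 0, 1],
    [0, 0, 0, 0, 0, 0, 1],
    [0, 0, 0, 0, 0, 0, 1],
    [0, 0, 0, 0, 0, 0, 1]
  ]
}}

```text
time: 13.58
tool_pos: [0.4815, 0.3267, 0.1931]
tool_rot: [2.705, -0.0, 1.766]
contact_force: [0.0, 0.0, -0.4]
opening: 0.092
grip_force: 0.0
```

```bash
cat > rel.py <<'E'
import sys;from h import *;from cell import robot
from scipy.spatial.transform import Rotation as R
np.set_printoptions(precision=4,suppress=True)
def rel(p,Rt):
    s=robot.observe();C=R.from_euler("xyz",s["tool_rot"])
    print(round(s["time"],2),s["tool_pos"],"shift cm",C.inv().apply(np.array(p)-s["tool_pos"])*100,"turn",(C.inv()*Rt).as_rotvec(),"q",s["qpos"])
def tool(yaw,tip):  # basket heading yaw, tipped forward by tip
    return R.from_euler("ZYX",[yaw,tip,0])*R.from_matrix(np.array([[0,np.cos(.436),np.sin(.436)],[1,0,0],[0,np.sin(.436),-np.cos(.436)]]))
E
python3 - <<'E'
from rel import *
from cell import cams
rel((.5226,.3349,.102),tool(.195,0))
c=cams.read_camera("wrist");cv2.imwrite("pics/w3.png",c["image"]);np.savez("w3.npz",**c);W=world(c)
m=rng(c,(45,100,40),(80,255,255),(150,420,0,300));q=W[m>0];q=q[(q[:,2]>.08)&(q[:,2]<.15)]
C=R.from_euler("xyz",robot.observe()["tool_rot"]).inv().apply(q-robot.observe()["tool_pos"])*100
print(cen(m),"in tool cm",np.percentile(C,[1,50,99],axis=0))
t=C[C[:,2]<np.percentile(C[:,2],5)+.6];print(len(t),t.mean(0),cv2.minAreaRect(t[:,:2].astype(np.float32)))
E
```

```text
13.58 [0.4815 0.3267 0.1931] shift cm [ 0.0021 -0.0546 10.0314] turn [ 0.0005 -0.0003  0.0005] q [ 0.5411  0.3072  1.7911 -0.2408  0.6436  0.5093]
(285.3587091435664, 222.9859329747621) in tool cm [[-2.5406 -0.8022  6.9917]
 [ 0.447   0.0444  7.1412]
 [ 2.7204  0.9341  9.9223]]
2222 [0.1755 0.0659 7.1388] ((0.03780698776245117, 0.08289402723312378), (5.40723991394043, 1.7651201486587524), 0.4270322322845459)
```

View pics/w3.png

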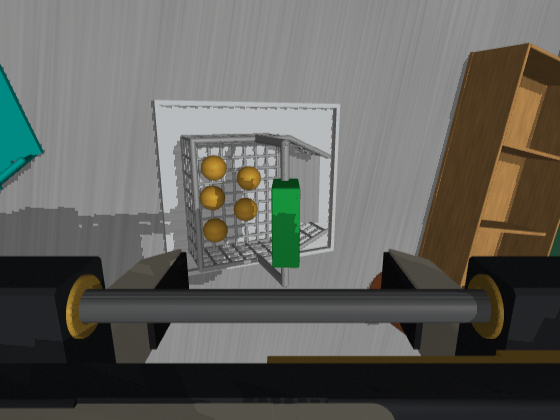

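The grip's end face is 54x17.7 mm at (285,223). It is centred and square to the jaws within 1 mm and 0.5°, and all five pralines are in the basket. I'll advance 10 cm and grip.

Request:
{"name": "carry_out", "arguments": {
  "deltas": [
    [0, 0.06, 1, 0, 0, 0, 1],
    [0, 0, 1.8, 0, 0, 0, 1],
    [0, 0, 1.8, 0, 0, 0, 1],
    [0, 0, 1.8, 0, 0, 0, 1],
    [0, 0, 1.5, 0, 0, 0, 0.8],
    [0, 0, 1.1, 0, 0, 0, 0.6],
    [0, 0, 0.7, 0, 0, 0, 0.5],
    [0, 0, 0.3, 0, 0, 0, 0.4]
  ],
  "force": 45
}}

```text
time: 14.3
tool_pos: [0.5231, 0.3356, 0.1009]
tool_rot: [2.707, 0.001, 1.768]
contact_force: [-0.1, 1.2, -0.7]
opening: 0.0693
grip_force: 0.0
```

Request:
{"name": "carry_out", "arguments": {
  "deltas": [
    [0, 0, 0, 0, 0, 0, 0.3],
    [0, 0, 0, 0, 0, 0, 0.1],
    [0, 0, 0, 0, 0, 0, 0.1],
    [0, 0, 0, 0, 0, 0, 0.1],
    [0, 0, 0, 0, 0, 0, 0.1],
    [0, 0, 0, 0, 0, 0, 0.1],
    [0, 0, 0, 0, 0, 0, 0.1],
    [0, 0, 0, 0, 0, 0, 0.1]
  ],
  "force": 45
}}

```text
time: 14.97
tool_pos: [0.5234, 0.336, 0.1028]
tool_rot: [2.704, -0.0, 1.768]
contact_force: [0.6, -0.8, -3.4]
opening: 0.018
grip_force: 45.0
```

Request:
{"name": "carry_out", "arguments": {
  "deltas": [
    [0, 0, 0, 0, 0, 0, 0.1],
    [0, 0, 0, 0, 0, 0, 0.1],
    [0, 0, 0, 0, 0, 0, 0.1],
    [0, 0, 0, 0, 0, 0, 0.1],
    [0, 0, 0, 0, 0, 0, 0.1],
    [0, 0, 0, 0, 0, 0, 0.1],
    [0, 0, 0, 0, 0, 0, 0.1],
    [0, 0, 0, 0, 0, 0, 0.1]
  ],
  "force": 45
}}

```text
time: 15.63
tool_pos: [0.5233, 0.336, 0.1027]
tool_rot: [2.705, -0.0, 1.768]
contact_force: [0.5, -0.3, 3.4]
opening: 0.0177
grip_force: 45.0
```

Run:
```python
from rel import *
s=robot.observe();print(s["grip_force"],s["opening"],s["tool_pos"],s["tool_rot"],s["contact_force"])
C=R.from_euler("xyz",s["tool_rot"])
print("up in tool",C.inv().apply([0,0,1]),"pour poses:")
yc=-.084
# choose heading h, tip; spout tip in basket rel to TCP-> TCP position for spout at P
tcpb=np.array([-.012,0,.108])+.011*np.array([.4226,0,-.9063])
for h in (.195,0,-.084,-.5):
  B0=R.from_euler("ZYX",[h,0,0]);B=R.from_euler("ZYX",[h,np.radians(50),0])
  f=np.array([np.cos(h),np.sin(h),0])
  ctr=np.array([.6295,-.0055,0])
  sp=ctr-.035*f+[0,0,.070]
  t=sp+B.apply(tcpb-[.066,0,.021])
  lowest={k:(sp+B.apply(np.array(v)-[.066,0,.021])) for k,v in dict(rearlow=(-.06,0,0),frontlow=(.03,0,0),grip=(-.012,0,.108)).items()}
  print(h,"tcp",t,lowest,"toolz",tool(h,np.radians(50)).as_matrix()[:,2])
```

```text
45.000314712524414 0.017672602586150863 [0.5233 0.336  0.1027] [ 2.7047 -0.0002  1.7679] [ 0.5412 -0.3115  3.3777]
up in tool [ 0.0002  0.4231 -0.9061] pour poses:
0.195 tcp [ 0.6068 -0.01    0.1757] {'rearlow': array([ 0.4999, -0.0311,  0.153 ]), 'frontlow': array([ 0.5567, -0.0199,  0.0841]), 'grip': array([ 0.6114, -0.0091,  0.1857])} toolz [-0.4149 -0.0819 -0.9062]
0 tcp [ 0.6064 -0.0055  0.1757] {'rearlow': array([ 0.4974, -0.0055,  0.153 ]), 'frontlow': array([ 0.5553, -0.0055,  0.0841]), 'grip': array([ 0.611 , -0.0055,  0.1857])} toolz [-0.4229  0.     -0.9062]
-0.084 tcp [ 0.6064 -0.0036  0.1757] {'rearlow': array([0.4979, 0.0056, 0.153 ]), 'frontlow': array([0.5555, 0.0007, 0.0841]), 'grip': array([ 0.6111, -0.0039,  0.1857])} toolz [-0.4214  0.0355 -0.9062]
-0.5 tcp [0.6092 0.0056 0.1757] {'rearlow': array([0.5136, 0.0578, 0.153 ]), 'frontlow': array([0.5644, 0.0301, 0.0841]), 'grip': array([0.6133, 0.0034, 0.1857])} toolz [-0.3711  0.2028 -0.9062]
```

The basket is held firmly: opening 17.7 mm, grip 45 N. I'll lift it straight up 13 cm while working out the pour poses.

Request:
{"name": "carry_out", "arguments": {
  "deltas": [
    [0, 0.17, -0.36, 0, 0, 0, 0.1],
    [0, 0.34, -0.72, 0, 0, 0, 0.1],
    [0, 0.5, -1.1, 0, 0, 0, 0.1],
    [0, 0.7, -1.5, 0, 0, 0, 0.1],
    [0, 0.85, -1.8, 0, 0, 0, 0.1],
    [0, 0.9, -1.9, 0, 0, 0, 0.1],
    [0, 0.85, -1.8, 0, 0, 0, 0.1],
    [0, 0.7, -1.5, 0, 0, 0, 0.1]
  ]
}}

```text
time: 16.3
tool_pos: [0.5226, 0.3357, 0.2214]
tool_rot: [2.707, 0.0, 1.768]
contact_force: [-0.1, 0.2, -3.6]
opening: 0.018
grip_force: 45.0
```

Request:
{"name": "carry_out", "arguments": {
  "deltas": [
    [0, 0.45, -1, 0, -0.01, 0.02, 0.1],
    [0, 0.25, -0.5, 0, -0.016, 0.034, 0.1],
    [0, 0, 0, 0, -0.02, 0.042, 0.1],
    [0, 0, 0, 0, -0.02, 0.043, 0.1],
    [0, 0, 0, 0, -0.02, 0.043, 0.1],
    [0, 0, 0, 0, -0.016, 0.035, 0.1],
    [0, 0, 0, 0, -0.01, 0.023, 0.1],
    [0, 0, 0, 0, -0.006, 0.013, 0.1]
  ]
}}

```text
time: 16.97
tool_pos: [0.5224, 0.3357, 0.2362]
tool_rot: [2.708, 0.001, 1.487]
contact_force: [0.5, -0.1, -2.5]
opening: 0.0175
grip_force: 45.0
```

```bash
cat > pour.py <<'E'
from rel import *
tcpb=np.array([-.012,0,.108])+.011*np.array([.4226,0,-.9063])
H=-.084;f=np.array([np.cos(H),np.sin(H),0]);ctr=np.array([.6295,-.0055,0])
def pose(tip,z,off=-.042):
    B=R.from_euler("ZYX",[H,np.radians(tip),0])
    return ctr+off*f+[0,0,z]+B.apply(tcpb-[.066,0,.021]),tool(H,np.radians(tip))
def twist(a,b):
    from scipy.linalg import logm
    M=[]
    for p,r in (a,b):
        m=np.eye(4);m[:3,:3]=r.as_matrix();m[:3,3]=p;M.append(m)
    L=np.real(logm(np.linalg.inv(M[0])@M[1]));return np.r_[L[:3,3]*100,L[2,1],L[0,2],L[1,0]]
def cur():
    s=robot.observe();return s["tool_pos"],R.from_euler("xyz",s["tool_rot"])
E
python3 - <<'E'
from pour import *
A=pose(0,.160);B=pose(20,.085);C=pose(50,.063)
s=robot.observe();print(s["opening"],s["contact_force"]);rel(*A);print(A[0],B[0],C[0]);print("A-B",twist(A,B));print("B-C",twist(B,C))
E
```

```text
0.017531223647318676 [ 0.4673 -0.127  -2.5469]
16.97 [0.5224 0.3357 0.2362] shift cm [-33.1038   1.8113   0.794 ] turn [-0.0022  0.001   0.0012] q [ 0.5775  0.3637  1.5708 -0.3408  0.8865  0.8344]
[0.5146 0.0042 0.237 ] [0.5452 0.0016 0.1825] [ 0.5995 -0.003   0.1687]
A-B [ 0.      1.57    6.0966  0.3491 -0.      0.    ]
B-C [0.     5.6651 0.4134 0.5236 0.     0.    ]
```

Request:
{"name": "carry_out", "arguments": {
  "deltas": [
    [-0.6, 0.1, 0.05, 0, 0, 0, 0.1],
    [-1.2, 0.1, 0.05, 0, 0, 0, 0.1],
    [-1.8, 0.1, 0.05, 0, 0, 0, 0.1],
    [-2.4, 0.12, 0.05, 0, 0, 0, 0.1],
    [-2.6, 0.12, 0.05, 0, 0, 0, 0.1],
    [-2.6, 0.12, 0.05, 0, 0, 0, 0.1],
    [-2.6, 0.12, 0.05, 0, 0, 0, 0.1],
    [-2.6, 0.12, 0.05, 0, 0, 0, 0.1]
  ]
}}

```text
time: 17.63
tool_pos: [0.5188, 0.1693, 0.237]
tool_rot: [2.706, 0.001, 1.489]
contact_force: [1.2, -0.1, -2.9]
opening: 0.0176
grip_force: 45.0
```

Request:
{"name": "carry_out", "arguments": {
  "deltas": [
    [-2.6, 0.12, 0.05, 0, 0, 0, 0.1],
    [-2.6, 0.12, 0.05, 0, 0, 0, 0.1],
    [-2.6, 0.12, 0.05, 0, 0, 0, 0.1],
    [-2.6, 0.12, 0.05, 0, 0, 0, 0.1],
    [-2.4, 0.12, 0.05, 0, 0, 0, 0.1],
    [-1.8, 0.12, 0.05, 0, 0, 0, 0.1],
    [-1.3, 0.1, 0.05, 0, 0, 0, 0.1],
    [-0.8, 0.1, 0.05, 0, 0, 0, 0.1]
  ]
}}

```text
time: 18.3
tool_pos: [0.5148, 0.0019, 0.2374]
tool_rot: [2.706, 0.001, 1.487]
contact_force: [-0.1, 0.4, -3.9]
opening: 0.018
grip_force: 45.0
```

Request:
{"name": "carry_out", "arguments": {
  "deltas": [
    [0, 0, 0, 0, 0, 0, 0.1],
    [0, 0, 0, 0, 0, 0, 0.1],
    [0, 0, 0, 0, 0, 0, 0.1],
    [0, 0, 0, 0, 0, 0, 0.1],
    [0, 0, 0, 0, 0, 0, 0.1],
    [0, 0, 0, 0, 0, 0, 0.1],
    [0, 0, 0, 0, 0, 0, 0.1],
    [0, 0, 0, 0, 0, 0, 0.1]
  ]
}}

```text
time: 18.97
tool_pos: [0.516, 0.0047, 0.2373]
tool_rot: [2.705, 0.0, 1.489]
contact_force: [0.5, -0.2, -2.8]
opening: 0.0179
grip_force: 45.0
```

Run:
```python
from pour import *
from cell import cams
A=pose(0,.160);B=pose(20,.085);C=pose(50,.063)
rel(*A);print("cur-B",twist(cur(),B))
c=cams.read_camera("side");np.savez("s2.npz",**c)
t=cams.read_camera("top");np.savez("t2.npz",**t)
a=cv2.resize(c["image"][100:310,130:340],(520,520));b=cv2.resize(t["image"][120:260,210:350],(520,520));cv2.imwrite("pics/p1.png",cv2.resize(np.hstack([a,b]),(800,400)))
```

```text
18.97 [0.516  0.0047 0.2373] shift cm [-0.0654 -0.1342 -0.0316] turn [ 0.0001 -0.0009  0.0023] q [-0.1593  0.1125  1.91    0.0516  0.6848 -0.1106]
cur-B [-0.0696  1.4314  6.089   0.3492 -0.0004  0.0024]
```

View pics/p1.png

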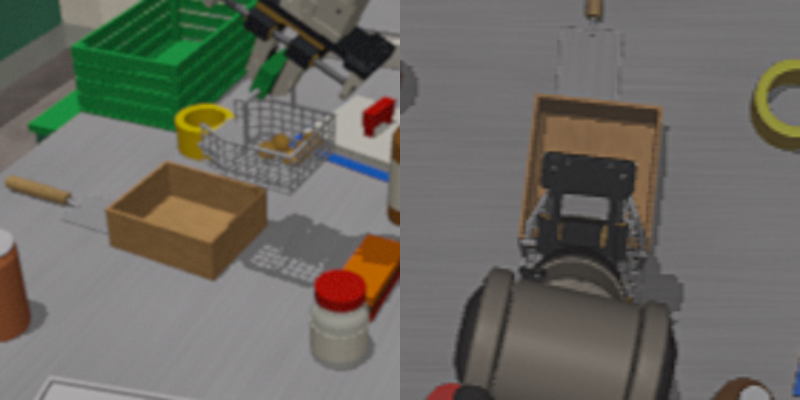

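The side crop shows the basket upright with its spout over the open carton. The top crop shows it centred on the carton's width. Tipping to 20° now.

Request:
{"name": "carry_out", "arguments": {
  "deltas": [
    [0, 0.09, 0.38, 0.022, 0, 0, 0.1],
    [0, 0.18, 0.76, 0.044, 0, 0, 0.1],
    [0, 0.22, 0.9, 0.052, 0, 0, 0.1],
    [0, 0.22, 0.9, 0.052, 0, 0, 0.1],
    [0, 0.22, 0.9, 0.052, 0, 0, 0.1],
    [0, 0.22, 0.9, 0.052, 0, 0, 0.1],
    [0, 0.18, 0.8, 0.045, 0, 0, 0.1],
    [0, 0.1, 0.55, 0.03, 0, 0, 0.1]
  ]
}}

```text
time: 19.73
tool_pos: [0.5477, 0.0016, 0.1823]
tool_rot: [3.057, 0.0, 1.488]
contact_force: [-0.3, 0.7, -3.4]
opening: 0.0181
grip_force: 45.0
```

Run:
```python
from pour import *
from cell import cams
C=pose(50,.063)
print("cur-C",twist(cur(),C));rel(*pose(20,.085))
c=cams.read_camera("side");np.savez("s3.npz",**c)
# spout tip as seen: steel points nearest carton, via depth
cv2.imwrite("pics/p2.png",cv2.resize(c["image"][100:310,130:340],(600,600)))
```

```text
cur-C [-0.0282  5.4202  0.4329  0.5213  0.0006  0.0015]
19.73 [0.5477 0.0016 0.1823] shift cm [-0.0236 -0.2406 -0.0375] turn [-0.0023  0.0002  0.0016] q [-0.1395  0.3855  1.6157  0.0052  1.0558 -0.0595]
```

View pics/p2.png

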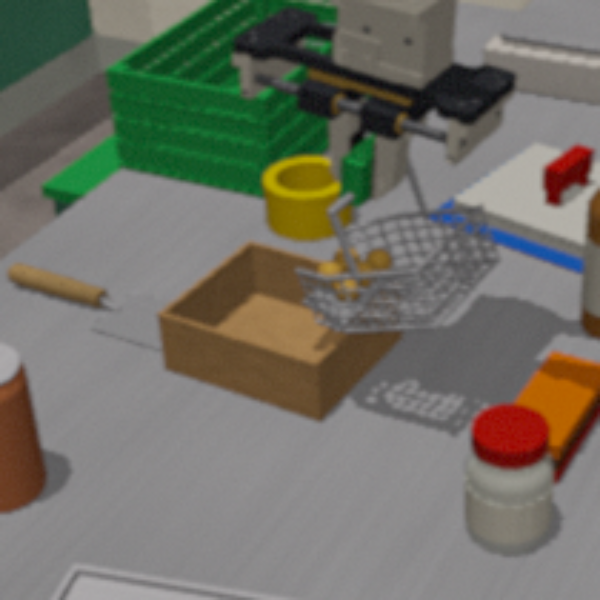

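The basket is tipped 20° with its spout just inside the carton's near wall, at (315,300), and the pralines are gathered at the ramp. I'll continue slowly to 50°.

Request:
{"name": "carry_out", "arguments": {
  "deltas": [
    [0, 0.2, 0.02, 0.019, 0, 0, 0.1],
    [0, 0.23, 0.02, 0.022, 0, 0, 0.1],
    [0, 0.23, 0.02, 0.022, 0, 0, 0.1],
    [0, 0.23, 0.02, 0.022, 0, 0, 0.1],
    [0, 0.23, 0.02, 0.022, 0, 0, 0.1],
    [0, 0.23, 0.02, 0.022, 0, 0, 0.1],
    [0, 0.23, 0.02, 0.022, 0, 0, 0.1],
    [0, 0.23, 0.02, 0.022, 0, 0, 0.1]
  ]
}}

```text
time: 20.45
tool_pos: [0.5651, 0.0003, 0.1819]
tool_rot: [-3.056, 0.0, 1.489]
contact_force: [0.3, -0.6, -2.8]
opening: 0.0182
grip_force: 45.0
```

Request:
{"name": "carry_out", "arguments": {
  "deltas": [
    [0, 0.23, 0.02, 0.022, 0, 0, 0.1],
    [0, 0.23, 0.02, 0.022, 0, 0, 0.1],
    [0, 0.23, 0.02, 0.022, 0, 0, 0.1],
    [0, 0.23, 0.02, 0.022, 0, 0, 0.1],
    [0, 0.23, 0.02, 0.022, 0, 0, 0.1],
    [0, 0.23, 0.02, 0.022, 0, 0, 0.1],
    [0, 0.23, 0.02, 0.022, 0, 0, 0.1],
    [0, 0.23, 0.02, 0.022, 0, 0, 0.1]
  ]
}}

```text
time: 21.12
tool_pos: [0.5831, -0.0012, 0.1773]
tool_rot: [-2.881, 0.0, 1.489]
contact_force: [0.2, -0.2, -2.9]
opening: 0.0179
grip_force: 45.0
```

Request:
{"name": "carry_out", "arguments": {
  "deltas": [
    [0, 0.23, 0.02, 0.022, 0, 0, 0.1],
    [0, 0.23, 0.02, 0.022, 0, 0, 0.1],
    [0, 0.23, 0.02, 0.022, 0, 0, 0.1],
    [0, 0.23, 0.02, 0.022, 0, 0, 0.1],
    [0, 0.23, 0.02, 0.022, 0, 0, 0.1],
    [0, 0.23, 0.02, 0.022, 0, 0, 0.1],
    [0, 0.23, 0.02, 0.022, 0, 0, 0.1],
    [0, 0.2, 0.02, 0.02, 0, 0, 0.1]
  ]
}}

```text
time: 21.78
tool_pos: [0.5997, -0.0025, 0.1696]
tool_rot: [-2.707, 0.0, 1.489]
contact_force: [0.6, 0.4, -2.5]
opening: 0.0175
grip_force: 45.0
```

Request:
{"name": "carry_out", "arguments": {
  "deltas": [
    [0, 0, 0, 0, 0, 0, 0.1],
    [0, 0, 0, 0, 0, 0, 0.1],
    [0, 0, 0, 0, 0, 0, 0.1],
    [0, 0, 0, 0, 0, 0, 0.1],
    [0, 0, 0, 0, 0, 0, 0.1],
    [0, 0, 0, 0, 0, 0, 0.1],
    [0, 0, 0, 0, 0, 0, 0.1],
    [0, 0, 0, 0, 0, 0, 0.1]
  ]
}}

```text
time: 22.45
tool_pos: [0.5988, -0.0024, 0.17]
tool_rot: [-2.706, 0.0, 1.489]
contact_force: [-0.4, 0.3, -3.4]
opening: 0.018
grip_force: 45.0
```

Run:
```python
from pour import *
from cell import cams
rel(*pose(50,.063))
c=cams.read_camera("side");t=cams.read_camera("top");np.savez("s4.npz",**c);np.savez("t4.npz",**t)
a=cv2.resize(c["image"][100:310,130:340],(400,400));b=cv2.resize(t["image"][120:260,210:350],(400,400));cv2.imwrite("pics/p3.png",np.hstack([a,b]))
```

```text
22.45 [ 0.5988 -0.0024  0.17  ] shift cm [-0.0499  0.1174  0.0832] turn [0.0012 0.0009 0.0016] q [-0.1229  0.8011  0.9783 -0.0178  1.7973 -0.0409]
```

View pics/p3.png

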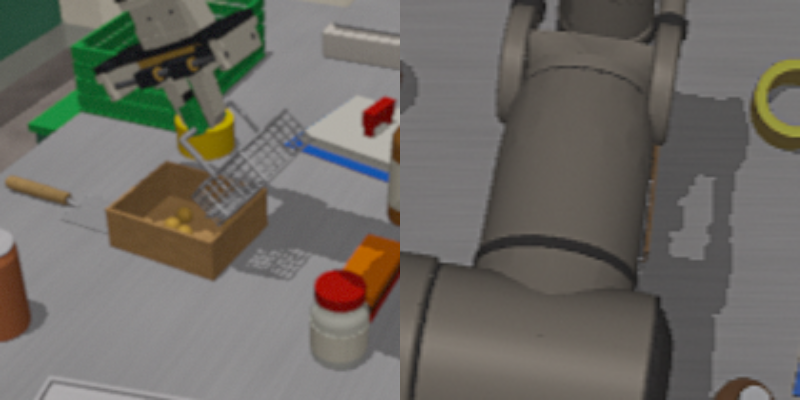

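The basket now looks empty, and the pralines are in the carton at about (180,222) in the left crop. I'll tip 4° more to be sure, wait, then go back along the same path.

Request:
{"name": "carry_out", "arguments": {
  "deltas": [
    [0, 0.25, 0, 0.023, 0, 0, 0.1],
    [0, 0.25, 0, 0.023, 0, 0, 0.1],
    [0, 0.25, 0, 0.023, 0, 0, 0.1],
    [0, 0, 0, 0, 0, 0, 0.1],
    [0, 0, 0, 0, 0, 0, 0.1],
    [0, 0, 0, 0, 0, 0, 0.1],
    [0, 0, 0, 0, 0, 0, 0.1],
    [0, 0, 0, 0, 0, 0, 0.1]
  ]
}}

```text
time: 23.22
tool_pos: [0.6054, -0.0029, 0.1669]
tool_rot: [-2.638, 0.0, 1.489]
contact_force: [-0.5, 0.1, -2.7]
opening: 0.018
grip_force: 45.0
```

Request:
{"name": "carry_out", "arguments": {
  "deltas": [
    [0, -0.25, 0, -0.023, 0, 0, 0.1],
    [0, -0.4, -0.03, -0.037, 0, 0, 0.1],
    [0, -0.5, -0.04, -0.046, 0, 0, 0.1],
    [0, -0.5, -0.04, -0.046, 0, 0, 0.1],
    [0, -0.5, -0.04, -0.046, 0, 0, 0.1],
    [0, -0.5, -0.04, -0.046, 0, 0, 0.1],
    [0, -0.5, -0.04, -0.046, 0, 0, 0.1],
    [0, -0.5, -0.04, -0.046, 0, 0, 0.1]
  ]
}}

```text
time: 23.88
tool_pos: [0.572, -0.0002, 0.1825]
tool_rot: [-2.976, 0.0, 1.489]
contact_force: [-0.4, -0.4, -2.7]
opening: 0.0175
grip_force: 45.0
```

Request:
{"name": "carry_out", "arguments": {
  "deltas": [
    [0, -0.5, -0.05, -0.046, 0, 0, 0.1],
    [0, -0.5, -0.05, -0.046, 0, 0, 0.1],
    [0, -0.5, -0.05, -0.046, 0, 0, 0.1],
    [0, -0.5, -0.05, -0.046, 0, 0, 0.1],
    [0, -0.4, -0.05, -0.04, 0, 0, 0.1],
    [0, -0.35, -0.05, -0.033, 0, 0, 0.1],
    [0, -0.35, -0.05, -0.032, 0, 0, 0.1],
    [0, -0.25, -0.05, -0.02, 0, 0, 0.1]
  ]
}}

```text
time: 24.55
tool_pos: [0.538, 0.0027, 0.1873]
tool_rot: [3.0, 0.0, 1.489]
contact_force: [-0.9, -0.4, -2.8]
opening: 0.018
grip_force: 45.0
```

Run:
```python
from pour import *
rel(*pose(20,.085));print("cur-A",twist(cur(),pose(0,.16)))
```

```text
24.55 [0.538  0.0027 0.1873] shift cm [-0.0502  0.6531  0.5842] turn [ 0.0542 -0.      0.002 ] q [-0.1423  0.3357  1.6837  0.01    0.9814 -0.0652]
cur-A [-0.0475 -0.8398 -5.4517 -0.2948 -0.0004  0.002 ]
```

Request:
{"name": "carry_out", "arguments": {
  "deltas": [
    [0, -0.1, -0.6, -0.03, 0, 0, 0.1],
    [0, -0.11, -0.75, -0.042, 0, 0, 0.1],
    [0, -0.11, -0.8, -0.044, 0, 0, 0.1],
    [0, -0.11, -0.8, -0.044, 0, 0, 0.1],
    [0, -0.11, -0.8, -0.042, 0, 0, 0.1],
    [0, -0.11, -0.7, -0.037, 0, 0, 0.1],
    [0, -0.1, -0.6, -0.031, 0, 0, 0.1],
    [0, -0.09, -0.4, -0.024, 0, 0, 0.1]
  ]
}}

```text
time: 25.22
tool_pos: [0.5157, 0.0045, 0.2377]
tool_rot: [2.706, 0.0, 1.489]
contact_force: [0.5, -0.3, -3.2]
opening: 0.0176
grip_force: 45.0
```

Request:
{"name": "carry_out", "arguments": {
  "deltas": [
    [0, 0, 0, 0, 0, 0, 0.1],
    [0, 0, 0, 0, 0, 0, 0.1],
    [0, 0, 0, 0, 0, 0, 0.1],
    [0, 0, 0, 0, 0, 0, 0.1],
    [0.6, 0, 0, 0, 0, 0, 0.1],
    [1.2, -0.1, 0, 0, 0, 0, 0.1],
    [1.8, -0.1, 0, 0, 0, 0, 0.1],
    [2.4, -0.15, 0, 0, 0, 0, 0.1]
  ]
}}

```text
time: 25.88
tool_pos: [0.519, 0.0644, 0.2353]
tool_rot: [2.708, 0.0, 1.487]
contact_force: [0.7, -0.8, -2.4]
opening: 0.0177
grip_force: 45.0
```

Run:
```python
from pour import *
from cell import cams
p=np.array([.5233,.336,.2362]);rel(p,tool(-.084,0));rel(p,tool(.195,0))
w=cams.read_camera("wrist");np.savez("w5.npz",**w);h=hsv(w);m=cv2.inRange(h,(10,120,80),(30,255,255));cv2.imwrite("pics/w5.png",w["image"])
t=cams.read_camera("top");np.savez("t5.npz",**t);Wt=world(t)
q=Wt[140:215,245:312].reshape(-1,3);b=hsv(t)[140:215,245:312].reshape(-1,3);print(b[:,1].max())
cv2.imwrite("pics/p5.png",np.hstack([cv2.resize(t["image"][135:235,240:340],(400,400)),cv2.resize(w["image"],(400,300),interpolation=cv2.INTER_AREA)[:, :] if 0 else cv2.copyMakeBorder(cv2.resize(w["image"],(400,300),interpolation=cv2.INTER_AREA),0,100,0,0,cv2.BORDER_CONSTANT)]))
```

```text
25.88 [0.519  0.0644 0.2353] shift cm [27.0951 -1.645  -0.8725] turn [-0.0022  0.0004 -0.0001] q [-0.0023  0.1347  1.8889 -0.0547  0.6862  0.1166]
25.88 [0.519  0.0644 0.2353] shift cm [27.0951 -1.645  -0.8725] turn [-0.0022  0.1179 -0.2531] q [-0.0023  0.1347  1.8889 -0.0547  0.6862  0.1166]
146
```

View pics/p5.png

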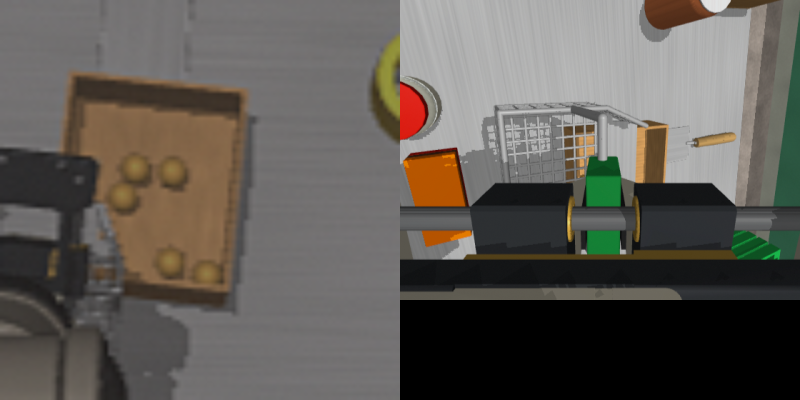

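All five pralines are in the carton, at (136,170), (172,172), (123,197), (170,262) and (207,272) in the left crop, and the basket is empty. I'm carrying it back to its tray.

Request:
{"name": "carry_out", "arguments": {
  "deltas": [
    [2.6, -0.14, -0.07, 0, 0, 0, 0.1],
    [2.6, -0.14, -0.07, 0, 0, 0, 0.1],
    [2.6, -0.14, -0.07, 0, 0, 0, 0.1],
    [2.6, -0.14, -0.07, 0, 0, 0, 0.1],
    [2.6, -0.14, -0.07, 0, 0, 0, 0.1],
    [2.6, -0.14, -0.07, 0, 0, 0, 0.1],
    [2.6, -0.14, -0.07, 0, 0, 0, 0.1],
    [2.6, -0.14, -0.07, 0, 0, 0, 0.1]
  ]
}}

```text
time: 26.65
tool_pos: [0.5233, 0.274, 0.2355]
tool_rot: [2.708, 0.0, 1.489]
contact_force: [0.8, -0.3, -2.2]
opening: 0.0178
grip_force: 45.0
```

Request:
{"name": "carry_out", "arguments": {
  "deltas": [
    [2.4, -0.14, -0.07, 0, 0, 0, 0.1],
    [1.8, -0.14, -0.07, 0, 0, 0, 0.1],
    [1.3, -0.12, -0.07, 0, 0, 0, 0.1],
    [0.8, -0.12, -0.07, 0, 0, 0, 0.1],
    [0, 0, 0, 0, 0.02, -0.043, 0.1],
    [0, 0, 0, 0, 0.02, -0.043, 0.1],
    [0, 0, 0, 0, 0.02, -0.043, 0.1],
    [0, 0, 0, 0, 0.02, -0.043, 0.1]
  ]
}}

```text
time: 27.32
tool_pos: [0.5226, 0.3354, 0.2359]
tool_rot: [2.708, 0.001, 1.68]
contact_force: [-0.3, 0.9, -2.7]
opening: 0.018
grip_force: 45.0
```

Request:
{"name": "carry_out", "arguments": {
  "deltas": [
    [0, 0, 0, 0, 0.02, -0.043, 0.1],
    [0, 0, 0, 0, 0.018, -0.038, 0.1],
    [0, -0.4, 0.9, 0, 0, 0, 0.1],
    [0, -0.7, 1.5, 0, 0, 0, 0.1],
    [0, -0.8, 1.7, 0, 0, 0, 0.1],
    [0, -0.8, 1.7, 0, 0, 0, 0.1],
    [0, -0.7, 1.5, 0, 0, 0, 0.1],
    [0, -0.5, 1, 0, 0, 0, 0.1]
  ]
}}

```text
time: 27.98
tool_pos: [0.5213, 0.3349, 0.1416]
tool_rot: [2.711, 0.001, 1.766]
contact_force: [-0.6, 0.4, -3.0]
opening: 0.0178
grip_force: 45.0
```

Request:
{"name": "carry_out", "arguments": {
  "deltas": [
    [0, 0, 0, 0, 0, 0, 0.1],
    [0, 0, 0, 0, 0, 0, 0.1],
    [0, 0, 0, 0, 0, 0, 0.1],
    [0, 0, 0, 0, 0, 0, 0.1],
    [0, 0, 0, 0, 0, 0, 0.1],
    [0, 0, 0, 0, 0, 0, 0.1],
    [0, 0, 0, 0, 0, 0, 0.1],
    [0, 0, 0, 0, 0, 0, 0.1]
  ]
}}

```text
time: 28.65
tool_pos: [0.5223, 0.336, 0.1448]
tool_rot: [2.707, -0.001, 1.768]
contact_force: [0.5, -0.7, -3.6]
opening: 0.0177
grip_force: 45.0
```

Run:
```python
from pour import *
rel((.5233,.336,.1027),tool(.197,0))
```

```text
28.65 [0.5223 0.336  0.1448] shift cm [-0.0186 -1.6824  3.8618] turn [-0.0013 -0.0005 -0.0003] q [ 0.5138  0.4324  1.7515 -0.2503  0.556   0.5032]
```

Request:
{"name": "carry_out", "arguments": {
  "deltas": [
    [0, -0.25, 0.55, 0, 0, 0, 0.1],
    [0, -0.25, 0.55, 0, 0, 0, 0.1],
    [0, -0.25, 0.55, 0, 0, 0, 0.1],
    [0, -0.25, 0.55, 0, 0, 0, 0.1],
    [0, -0.25, 0.55, 0, 0, 0, 0.1],
    [0, -0.15, 0.33, 0, 0, 0, 0.1],
    [0, -0.12, 0.3, 0, 0, 0, 0.1],
    [0, -0.05, 0.12, 0, 0, 0, 0.1]
  ]
}}

```text
time: 29.32
tool_pos: [0.5225, 0.3359, 0.1053]
tool_rot: [2.708, -0.0, 1.768]
contact_force: [-0.4, 0.1, -2.6]
opening: 0.0178
grip_force: 45.0
```

Request:
{"name": "carry_out", "arguments": {
  "deltas": [
    [0, -0.05, 0.12, 0, 0, 0, 0.1],
    [0, -0.05, 0.12, 0, 0, 0, 0.1],
    [0, 0, 0, 0, 0, 0, 0.1],
    [0, 0, 0, 0, 0, 0, 0.1],
    [0, 0, 0, 0, 0, 0, 0.1],
    [0, 0, 0, 0, 0, 0, 0.1],
    [0, 0, 0, 0, 0, 0, 0.1],
    [0, 0, 0, 0, 0, 0, 0.1]
  ]
}}

```text
time: 29.98
tool_pos: [0.5228, 0.3361, 0.1036]
tool_rot: [2.707, -0.001, 1.768]
contact_force: [-0.3, -0.2, -2.9]
opening: 0.0177
grip_force: 45.0
```

Run:
```python
from pour import *
rel((.5233,.336,.1027),tool(.197,0));s=robot.observe();print(s["contact_force"],s["torque"])
```

```text
29.98 [0.5228 0.3361 0.1036] shift cm [-0.0188  0.0026  0.104 ] turn [-0.0015 -0.0005 -0.0002] q [ 0.5135  0.4939  1.7909 -0.2991  0.4592  0.5586]
[-0.3003 -0.2042 -2.8646] [-0.0689  0.2745  0.0001]
```

Request:
{"name": "carry_out", "arguments": {
  "deltas": [
    [0, -0.03, 0.06, 0, 0, 0, 0.1],
    [0, -0.02, 0.04, 0, 0, 0, 0.1],
    [0, 0, 0, 0, 0, 0, 0.1],
    [0, 0, 0, 0, 0, 0, 0.1],
    [0, 0, 0, 0, 0, 0, 0.1],
    [0, 0, 0, 0, 0, 0, 0.1],
    [0, 0, 0, 0, 0, 0, 0.1],
    [0, 0, 0, 0, 0, 0, 0.1]
  ]
}}

```text
time: 30.65
tool_pos: [0.5229, 0.3361, 0.1027]
tool_rot: [2.707, -0.001, 1.768]
contact_force: [-3.5, -1.0, 4.9]
opening: 0.0178
grip_force: 45.0
```

Contact: the force has turned from -2.9 N to +4.9 N, so the basket is standing in the tray. I'll open the gripper and back out along the grip's axis.

Request:
{"name": "carry_out", "arguments": {
  "deltas": [
    [0, 0, 0, 0, 0, 0, 0.3],
    [0, 0, 0, 0, 0, 0, 0.5],
    [0, 0, 0, 0, 0, 0, 0.7],
    [0, 0, 0, 0, 0, 0, 0.7],
    [0, 0, 0, 0, 0, 0, 0.7],
    [0, 0, 0, 0, 0, 0, 0.7],
    [0, 0, 0, 0, 0, 0, 0.7],
    [0, 0, 0, 0, 0, 0, 0.7]
  ]
}}

```text
time: 31.32
tool_pos: [0.5228, 0.336, 0.1024]
tool_rot: [2.707, -0.0, 1.768]
contact_force: [-0.4, -0.0, 0.9]
opening: 0.0632
grip_force: 0.0
```

Request:
{"name": "carry_out", "arguments": {
  "deltas": [
    [0, 0, -0.5, 0, 0, 0, 0.7],
    [0, 0, -1, 0, 0, 0, 0.7],
    [0, 0, -1.5, 0, 0, 0, 0.7],
    [0, 0, -2, 0, 0, 0, 0.7],
    [0, 0, -2, 0, 0, 0, 0.7],
    [0, 0, -2, 0, 0, 0, 0.7],
    [0, 0, -2, 0, 0, 0, 0.7],
    [0, 0, -1, 0, 0, 0, 0.7]
  ]
}}

```text
time: 31.98
tool_pos: [0.4729, 0.3265, 0.2146]
tool_rot: [2.704, -0.002, 1.768]
contact_force: [0.6, 0.5, -0.2]
opening: 0.0647
grip_force: 0.0
```

Request:
{"name": "carry_out", "arguments": {
  "deltas": [
    [0, 0, 0, 0, 0, 0, 0.7],
    [0, 0, 0, 0, 0, 0, 0.7],
    [0, 0, 0, 0, 0, 0, 0.7],
    [0, 0, 0, 0, 0, 0, 0.7],
    [0, 0, 0, 0, 0, 0, 0.7],
    [0, 0, 0, 0, 0, 0, 0.7],
    [0, 0, 0, 0, 0, 0, 0.7],
    [0, 0, 0, 0, 0, 0, 0.7]
  ]
}}

```text
time: 32.65
tool_pos: [0.4733, 0.3261, 0.2108]
tool_rot: [2.708, -0.0, 1.768]
contact_force: [1.0, -0.2, 0.0]
opening: 0.0643
grip_force: 0.0
```

Run:
```python
from pour import *
from cell import cams
c=cams.read_camera("side");t=cams.read_camera("top");Wt=world(t);s0=load("side0");t0=load("top0")
W0=world(s0);W=world(c);g=[rng(x,(50,120,50),(75,255,255),(165,215,265,320)) for x in (s0,c)]
print("grip side px before/after",[cen(m) for m in g],[np.nanmedian(w[m>0],0) for w,m in zip((W0,W),g)])
k=((Wt[...,2]>.012)&(Wt[...,2]<.027)&(hsv(t)[...,1]<60)).astype(np.uint8);z=np.zeros_like(k);z[180:290,330:440]=1;print("lid",corners(t,k*z,.019))
h=hsv(t);m=((h[...,0]>10)&(h[...,0]<30)&(h[...,1]>90)&(Wt[...,2]>.015)&(Wt[...,2]<.035)).astype(np.uint8);z[:]=0;z[145:212,252:306]=1;n,l,st,ce=cv2.connectedComponentsWithStats(m*z);print("pralines",[(int(a),W_.round(3)) for a,W_ in [(st[i,4],Wt[l==i].mean(0)) for i in range(1,n)] if a>8])
for nm,lo,hi,b in [("syrup",(5,80,40),(20,255,255),(325,365,150,222)),("jar",(0,150,80),(8,255,255),(285,330,235,270)),("tin",(3,100,60),(18,255,255),(100,150,220,280)),("tape",(22,150,80),(32,255,255),(215,260,150,190)),("bars",(8,180,80),(18,255,255),(305,350,220,265)),("spat",(8,60,60),(25,255,255),(125,172,190,212))]:
    print(nm,np.subtract(cen(rng(c,lo,hi,b)),cen(rng(s0,lo,hi,b))))
s=robot.observe();print(s["contact_force"],s["tool_pos"],s["opening"])
```

```text
grip side px before/after [(187.7622950819672, 291.05464480874315), (188.10481586402267, 291.24362606232296)] [array([0.5108, 0.3471, 0.127 ]), array([0.51  , 0.3471, 0.1272])]
lid ((493.3416442871094, -324.16632080078125), (146.39820861816406, 166.9464569091797), 77.23725891113281)
pralines [(80, array([0.636, 0.008, 0.022])), (39, array([ 0.645, -0.022,  0.022])), (40, array([ 0.578, -0.023,  0.022])), (38, array([ 0.57 , -0.05 ,  0.023]))]
syrup [-0.041  -0.0837]
jar [-0.0391 -0.0901]
tin [-0.0165  0.0275]
tape [-11.8113   7.0933]
bars [0.0426 0.094 ]
spat [-2.6123 -0.782 ]
[ 0.8999 -0.6141 -0.1593] [0.4733 0.3261 0.2111] 0.06469969707404992
```

Run:
```python
from pour import *
from cell import cams
c=cams.read_camera("side");t=cams.read_camera("top");s0=load("side0");t0=load("top0")
for x in (t0,t):
    m=rng(x,(22,120,60),(34,255,255),(325,372,132,178));print("tape top",cen(m),(m>0).sum())
    m=rng(x,(8,60,60),(25,255,255),(268,288,90,128));print("spat top",cen(m),(m>0).sum())
for x in (s0,c):
    m=rng(x,(22,120,60),(34,255,255),(215,260,150,190));print("tape side",cen(m),(m>0).sum(),cv2.boundingRect(m))
    m=rng(x,(8,60,60),(25,255,255),(125,172,190,212));print("spat side",cen(m),(m>0).sum(),cv2.boundingRect(m))
for n,(a,b) in dict(top=(t0,t),side=(s0,c)).items():
    u0,u1,v0,v1=(320,375,125,180) if n=="top" else (215,260,150,182)
    print(n,"mean diff tape region",cv2.absdiff(a["image"],b["image"])[v0:v1,u0:u1].mean())
```

```text
tape top (348.65193370165747, 153.68232044198896) 362
spat top (278.55367231638417, 109.63841807909604) 177
tape top (348.5274725274725, 153.71703296703296) 364
spat top (278.5819209039548, 109.6045197740113) 177
tape side (237.25064935064935, 168.15324675324675) 770 (222, 154, 31, 30)
spat side (149.02941176470588, 199.1638655462185) 238 (133, 192, 34, 16)
tape side (225.07692307692307, 174.48717948717947) 39 (223, 168, 6, 13)
spat side (146.4924623115578, 198.44221105527637) 199 (133, 192, 28, 14)
top mean diff tape region 1.9279338842975207
side mean diff tape region 52.105555555555554
```

From above, the tape and spatula have not moved. The shift in the side view came from the arm blocking it. Everything checks out, so I'm handing in.

```bash
python3 -c "
from cell import robot
print(robot.hand_in())"
```

```text
the job is handed in; nothing more can be done
None
```

The job is handed in: the lid lies on the middle of the mat (within about 2 mm), all five pralines are in the carton, the empty basket stands upright in its tray with the gripper clear, and the other objects I checked haven't moved; it took about 33 s of the 72 s allowed.

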